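# Put the block plane away in its sliding-cover box

## Robot

A 7-joint arm with a two-finger parallel gripper is mounted at the origin on a cart in front of the work surface, level with it; the furniture and walls round the work are solid. World frame = base frame: x ahead of the robot, y to its left, z up, the work surface at z = 0. Lengths are in m, angles in rad, forces in N, time in s.
With the tool pointing down it reaches from about 0.35 to 0.775 m from the base axis. Payload 3.1 kg.
Tool frame: the origin (TCP) lies midway between the tips of the shut fingers; the grasp point (between the pads) lies behind it (grip_depth is the z of the grasp point in the tool frame, in m); z points along the fingers, y is the line along which they close (so a half turn about z gives the same grasp; the last joint's range is limited). The gripper opens to 85 mm and grips with 20 to 120 N. Pads are 22 mm wide; open, the fingers measure 114 mm over their backs; the gripper's body (76 mm by 85 mm) begins 54 mm behind the grasp point. The pads swing forward as they close: fully open they stand 13 mm farther back than shut.
Start: joints at [1.151, 0.311, 0.014, 1.512, -0.004, 1.319, -0.027], TCP at [0.203, -0.511, 0.231] pointing down, gripper open.
Joint ranges: [-2.7, 2.7], [-0.3, 1.91], [-1.27, 1.3], [0.12, 2.57], [-1.44, 4.58], [0.2, 2.03], [-3.05, 3.05]. Speed limits (rad/s): [2.79, 2.79, 3.14, 3.14, 3.14, 3.14, 3.14].

## Interface

Orientations are given as a unit quaternion [x, y, z, w].
In Python, from cell import * gives the robot as it stands.
- The arm moves only by the tool servo_tool, never from a script. Its argument "targets" is a list that holds one entry, the list of rows, each a list of 7 numbers: the gripper's target within -1 to 1 (fully open at 1, half-way at 0, shut at -1), then the shift along the tool's x, y, z in units of 30 mm (1.0 is 30 mm), then the turn, a rotation vector about the tool's x, y, z in rad. In form: [[[hand, dx, dy, dz, wx, wy, wz], ...]]. A call has 1 to 12 rows; each row is the pose to reach, as a shift and turn from the pose commanded when the call began, along the tool's axes at that moment; what a row does not reach only later rows make up. A row lasts 1/12 s, in which the tool goes at most 41.7 mm and 7.16 degrees, less where a joint would pass 70% of its speed; a pose out of reach is approached as far as the arm can. A call with a gripper value outside its range is refused whole. The fingers move at their own pace and stop on an object; the grip force is fixed at half the most. Time passes only in rows, so rows that repeat a pose let the fingers close. It gives the time, the measured TCP pose, the force, the opening and the grip force at its end, in the units of the state.
- get_obs(): the state, without advancing time (a new reading comes with each control period).
- camera(name): name is "scene" or "top" or "wrist"; returns (picture, depth): 400x640x3 uint8, blue, green, red; 400x640 float32, m along the optical axis (not along the pixel's ray), 0 where there is no reading.
- camera_params(name): a dict with "camera_matrix" (3x3 intrinsics, pixels), "R" (3x3) and "t" (3): a world point X has camera coordinates R X + t. Camera axes: x right, y down, z forward; pixel columns grow to the right and rows downward; lengths in m; the calibration is good to about 2 mm. A picture is of the moment at which its call begins: read the wrist's pose just before it. camera_params takes no time and is no camera call; for the wrist camera it gives the pose at the moment of the call.
- job_done(): hands the job in; it is judged then, once.
The state is a dict: "time": time; "joint_positions": joint angles; "dq": joint speeds; "tau": joint torques, N m; "tool_pos": TCP position; "tool_rot": TCP orientation; "contact_force": force on the tool from outside, world axes, zero at the start; "ft_torque": the same for the moment, N m; "width": finger opening in m; "grip_force": force on a finger pad.
Only numpy, scipy, OpenCV 4.12 (cv2) and the standard library are available. Lean on these libraries where they do the work, as an engineer would, in place of code of your own. Each camera call takes 0.05 s, during which the arm holds its last target. There are 200 camera calls.

## Task

Slide the wooden cover of the box all the way back by its raised batten, set the block plane down in the box, sole down and lengthwise between the two low ribs on the floor, and let go of it. Then slide the cover fully shut again. Lower the plane in rather than dropping it, and do not knock or shift the paint tin, the brush tub or the mug.

Things in the scene. Friction and masses are not known exactly. Their poses are not given: they have to be found in the camera images.
- plane_box: Plywood box screwed to the bench, 210 (its x) x 118 (y) x 74.5 mm high. Origin: centre of its underside, z up. Its cover slides along the box's x, opens towards +x and juts out over the low +x end wall (62 mm high); the -x end wall is 74 mm high. Side walls 62 mm high, 9 mm thick; above them grooves guide the cover under lips 50 to 59 mm from the middle line, 74.5 mm high.
- bay (a point): Middle of the bay's floor, 6 mm above the bench; axes as the box. The bay is 190 (x) x 100 (y) x 56 mm deep. Two ribs on the floor, 180 mm long, 8 mm wide, 7 mm high, run along x either side of the middle line, 56 mm apart between their inner faces; the plane belongs between them, at mid-length, either end towards +x.
- cover (a joint): How far the cover has slid open, in m: 0 = fully shut, 0.185 = fully back (stop). It takes about 2 N plus 8 N per m/s to move and stays where it is left. At the start it is open by 0 to 0.09. The plane, 160 mm long, goes straight in only with the cover back by 0.175 or more.
- batten (a point): Middle of the wooden batten on the cover, 76.5 mm above the bench, axes as the box, at box x = -0.070 + the cover's opening. The batten is 14 (x) x 80 (y) x 14 mm high and stands on the cover's flat top face, 69.5 mm above the bench. The cover is 6 mm thick and reaches from 24.5 mm behind the batten's middle (-x) to 174.5 mm ahead of it. Push the batten's sides to move the cover.
- plane_mid (a point): Centre of a small metal block plane, 24 mm above its sole, z up: 49 (its x) x 160 (y) x 48 mm high, 0.6 to 0.9 kg, sole down on the bench at the start. Grip its flat upright side cheeks (48 mm apart, 35 to 40 mm high at mid-length) with the fingertips 10 mm or more above the sole, to clear the ribs in the box. At rest in the box this point is 30 mm above the bench.
- pot: Bystander: blue paint tin, 74 mm across, 80 mm high, loose, standing beside the plane with its middle 120 to 145 mm from the plane's middle. Origin: centre of its underside.
- brush_tub: Bystander: blue dusting brush standing in its holder, 54 mm across, 156 mm high, loose, on the other side of the plane, its middle 120 to 145 mm from the plane's middle (the tin and the brush may have changed sides). Origin: centre of its underside.
- mug: Bystander: white mug, 83 mm across, 110 mm over the handle, 86 mm high, loose, standing beside the box on the robot's side. Origin: centre of its underside.

How it is judged:
On the way, in this order (a step that is already met when the one before it is completed fails the run):
1. the cover is slid back far enough for the plane (170 mm or more) (value of joint cover above 0.17 m), for 0.2 s.
2. the plane stands on the floor of the box between the ribs and is let go, the cover still back (value of joint cover above 0.12 m and z of plane_mid in the frame of plane_box below 0.0325 m and y of plane_mid in the frame of plane_box between -0.007 and 0.007 m and x of plane_mid in the frame of plane_box between -0.02 and 0.02 m and contact force between the fingers and plane below 0.1 N), for 0.2 s.
At the end, for the whole second after the job is handed in: The cover is shut to within 4 mm, and the plane stands at rest in the box, sole down on the floor (within 2.5 mm in height and 0.06 rad of level) between the ribs (within 7 mm of the middle line, 20 mm of the middle lengthwise) (value of joint cover below 0.004 m and z of plane_mid in the frame of plane_box between 0.026 and 0.0325 m and y of plane_mid in the frame of plane_box between -0.007 and 0.007 m and x of plane_mid in the frame of plane_box between -0.02 and 0.02 m and angle between plane_mid's own z axis and vertical below 0.06 rad and linear speed of plane below 0.02 m/s); the robot touches nothing.
It fails at once if the paint tin is shifted by more than 30 mm (distance of pot from where it was at the start of the episode above 0.03 m).
It fails at once if the brush tub is shifted by more than 30 mm (distance of brush_tub from where it was at the start of the episode above 0.03 m).
It fails at once if the mug is shifted by more than 30 mm (distance of mug from where it was at the start of the episode above 0.03 m).
It fails at once if the plane is dropped (moves faster than 0.6 m/s while not in the fingers) (linear speed of plane above 0.6 m/s and contact force between the fingers and plane below 0.1 N).
It also fails if it takes over 72 s, if anything falls off the work surface, if the arm or the gripper's body presses on something with over 40 N, if the wrist force passes 120 N, or if a joint passes its speed limit or range.

## Working session

There is one attempt and no reset: what is moved stays moved. The work goes in short steps, Python scripts to look and compute and a tool call to move; the robot and the scene stay as the last step left them, time stands still between calls to the robot, and variables do not carry over. Pictures are saved under pics/ and viewed, at most 10 in all, crops included, and the job is handed in when it is done.

Besides the shell and the picture viewer there is one more tool, called after "Request:" as name([rows], argument=value, ...), one row to a line, values as JSON. servo_tool: Moves the arm, as the interface text tells. Its arguments: {"type":"object","properties":{"targets":{"type":"array","items":{"type":"array","items":{"type":"array","items":{"type":"number"}}}}},"required":["targets"]}

```bash
mkdir -p pics; ls
python3 - <<'E'
from cell import *
import cv2
o=get_obs();print(o)
for n in("top","scene"):
    p,d=camera(n);cv2.imwrite(f"pics/{n}0.png",p)
    import numpy as np
    np.save(f"pics/{n}0.npy",d);c=camera_params(n);print(n,c)
E
```

```text
pics
{'time': 0.0, 'joint_positions': array([ 1.15129362,  0.31171047,  0.01397762,  1.51304925, -0.00441052,
        1.31923237, -0.02718231]), 'dq': array([-0.00035386, -0.00019236,  0.0002564 ,  0.00137577,  0.00056327,
        0.00058271,  0.00033164]), 'tau': array([ 5.37740889e-04, -3.79909980e+01,  1.46136079e-01, -2.30589813e+01,
        1.20930580e-02,  1.35266691e-02,  1.86872683e-06]), 'tool_pos': array([ 0.20263239, -0.51051793,  0.23023256]), 'tool_rot': array([ 9.82200530e-01,  1.87831615e-01, -2.62542481e-04, -1.15483154e-03]), 'contact_force': array([-0.1467343 ,  0.68836035, -0.0143572 ]), 'ft_torque': array([ 0.00173807, -0.02272192, -0.0320094 ]), 'grip_force': 0.0, 'width': 0.08545391556718575}
top {'camera_matrix': array([[454.91062809,   0.        , 316.002355  ],
       [  0.        , 454.91062809, 199.41437269],
       [  0.        ,   0.        ,   1.        ]]), 'R': array([[ 7.61554095e-04, -9.99839662e-01, -1.78905320e-02],
       [-9.94602825e-01,  1.09887073e-03, -1.03749760e-01],
       [ 1.03752784e-01,  1.78729848e-02, -9.94442515e-01]]), 't': array([0.06827147, 0.53207764, 1.48230634])}
scene {'camera_matrix': array([[472.06578469,   0.        , 323.42788128],
       [  0.        , 472.06578469, 203.94631953],
       [  0.        ,   0.        ,   1.        ]]), 'R': array([[-0.51198576, -0.85888668,  0.01357429],
       [-0.57129134,  0.32866296, -0.75206839],
       [ 0.64148015, -0.39280318, -0.65894528]]), 't': array([0.29740896, 0.34282668, 1.28038438])}
```

View pics/top0.png

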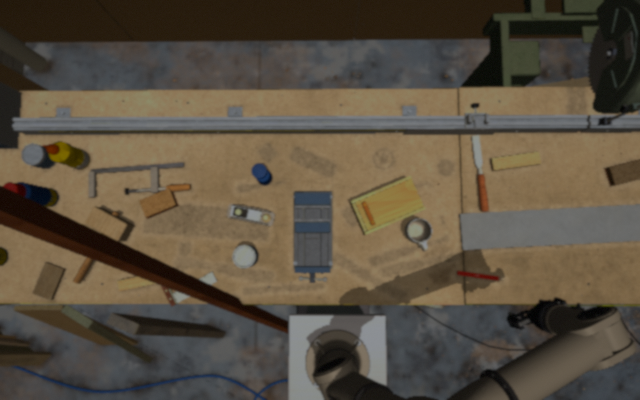

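View pics/scene0.png

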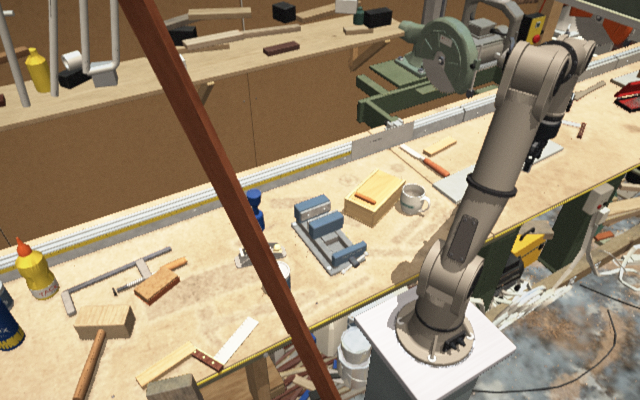

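```bash
cat > h.py <<'E'
import numpy as np, cv2
from cell import *
def w(cp,u,v,depth=None,z=None):
    K,R,t=np.array(cp["camera_matrix"]),np.array(cp["R"]),np.array(cp["t"])
    r=np.linalg.inv(K)@[u,v,1]
    C=-R.T@t; D=R.T@r
    return C+D*(depth if z is None else (z-C[2])/D[2])
E
python3 - <<'E'
from h import *
p=cv2.imread("pics/top0.png");d=np.load("pics/top0.npy")
cv2.imwrite("pics/c1.png",cv2.resize(p[150:290,220:440],None,fx=3.6,fy=3.6,interpolation=cv2.INTER_CUBIC))
cp=camera_params("top")
for u,v in[(387,205),(400,195),(368,213),(250,213),(240,212),(262,174),(245,255),(417,232),(313,200),(313,213),(313,235),(313,275),(290,240),(312,196)]:print(u,v,w(cp,u,v,d[v,u]).round(3))
E
```

```text
387 205 [ 0.509 -0.161  0.07 ]
400 195 [ 0.541 -0.203  0.072]
368 213 [ 0.483 -0.098  0.085]
250 213 [0.487 0.287 0.031]
240 212 [0.489 0.317 0.048]
262 174 [0.598 0.232 0.153]
245 255 [0.349 0.293 0.077]
417 232 [ 0.425 -0.267  0.013]
313 200 [0.522 0.076 0.105]
313 213 [0.488 0.078 0.018]
313 235 [0.414 0.077 0.049]
313 275 [0.287 0.077 0.074]
290 240 [ 0.398  0.156 -0.001]
312 196 [0.535 0.079 0.104]
```

View pics/c1.png

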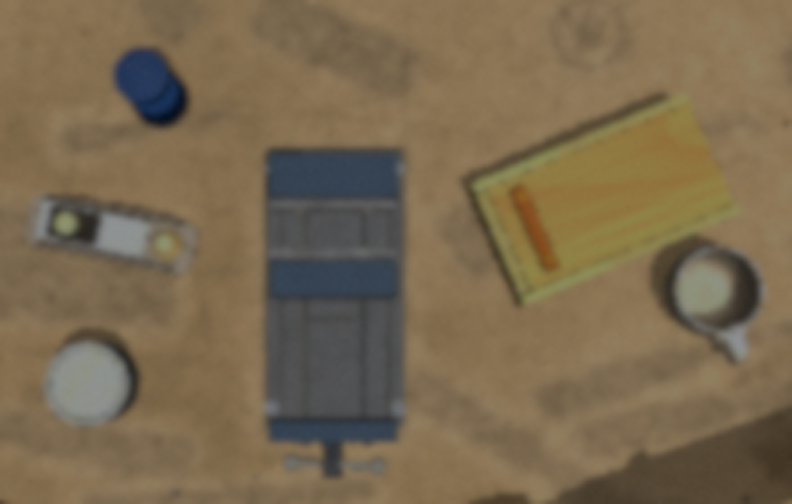

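Run:
```python
from h import *
cp=camera_params("top");d=np.load("pics/top0.npy")
f=lambda a,b,z:w(cp,220+(a+.5)/3.6-.5,150+(b+.5)/3.6-.5,z=z)
c=[f(470,185,.0745),f(685,95,.068),f(742,208,.068),f(520,303,.0745)]
for q in c:print(q.round(4))
m=np.mean(c,0);ax=(c[1]+c[2]-c[0]-c[3])/2;yy=(c[0]+c[1]-c[2]-c[3])/2
print("box",m,np.linalg.norm(ax),np.linalg.norm(yy),np.degrees(np.arctan2(ax[1],ax[0])),np.degrees(np.arctan2(yy[1],yy[0])))
b=[f(517,187,.0835),f(552,270,.0835)];bm=np.mean(b,0);e=b[0]-b[1]
print("bat",bm,np.linalg.norm(e),np.degrees(np.arctan2(e[1],e[0])))
u=ax/np.linalg.norm(ax);print("bat box x",(bm-m)@u)
a=f(36,221,.03);b=f(192,248,.03);e=b-a;print("plane",(a+b)/2,np.linalg.norm(e),np.degrees(np.arctan2(e[1],e[0])))
print("tin",f(88,382,.08),"brush",f(142,75,.153),"mug",f(715,287,.086))
for q in[(a_,b_) for a_ in(268,402)for b_ in(152,440)]:print("vise",f(*q,.1))
# points of plane from depth
P=[w(cp,u,v,d[v,u]) for v in range(198,232) for u in range(222,280)]
P=np.array([p for p in P if p[2]>.012]);print(len(P));r=cv2.minAreaRect(P[:,:2].astype(np.float32)*1000);print(r)
```

```text
[ 0.5219 -0.0425  0.0745]
[ 0.6038 -0.2366  0.068 ]
[ 0.5017 -0.2852  0.068 ]
[ 0.4169 -0.086   0.0745]
box [ 0.5110702  -0.16260078  0.07125   ] 0.21368604541775055 0.11331843476401929 -67.04028230523545 23.969361128408302
bat [ 0.48242931 -0.09864126  0.0835    ] 0.07945518115560997 22.2316587542216
bat box x -0.07040515901437092
plane [0.4809836  0.28265402 0.03      ] 0.14651411286746172 -99.81320898081626
tin [0.34714651 0.29544865 0.08      ] brush [0.60867222 0.24090768 0.153     ] mug [ 0.43060782 -0.25594096  0.086     ]
vise [0.54876097 0.13641364 0.1       ]
vise [0.29792457 0.13496717 0.1       ]
vise [0.54859516 0.01845783 0.1       ]
vise [0.29812475 0.01914098 0.1       ]
503
((454.4389953613281, 196.5758056640625), (343.7299499511719, 58.75015640258789), 72.72802734375)
```

```bash
cat >> h.py <<'E'
from scipy.spatial.transform import Rotation as Ro
BOX=np.array([0.511,-0.1626]);BY=-67.0
def box(x,y=0,bx=None):
    a=np.radians(BY);return BOX+np.array([np.cos(a)*x-np.sin(a)*y,np.sin(a)*x+np.cos(a)*y])
def inbox(p):
    a=np.radians(BY);d=np.array(p[:2])-BOX
    return np.array([np.cos(a)*d[0]+np.sin(a)*d[1],-np.sin(a)*d[0]+np.cos(a)*d[1]])
def go(x,y,z,yy=None):
    "shift units and turn to reach TCP x,y,z with tool y axis at yaw yy deg, tool down"
    o=get_obs();R=Ro.from_quat(o["tool_rot"])
    s=R.inv().apply(np.array([x,y,z])-o["tool_pos"])/.03
    T=R.as_matrix()
    if yy is None: yy=np.degrees(np.arctan2(T[1,1],T[0,1]))
    a=np.radians(yy);Y=np.array([np.cos(a),np.sin(a),0]);Z=np.array([0,0,-1.]);X=np.cross(Y,Z)
    r=(R.inv()*Ro.from_matrix(np.c_[X,Y,Z])).as_rotvec()
    print("t",round(o["time"],2),"shift",s.round(2),"turn",r.round(3),"pos",o["tool_pos"].round(4),"dist mm",round(np.linalg.norm(s)*30),"F",o["contact_force"].round(1),"w",round(o["width"],4),"q7",o["joint_positions"][6].round(2))
E
python3 - <<'E'
from h import *
import cell
print([n for n in dir(cell) if not n.startswith('_')], globals().get('grip_depth'))
go(*box(-.02),.28,23)
E
```

```text
['PlanningError', 'camera', 'camera_params', 'get_obs', 'grip_depth', 'job_done'] -0.0187
t 0.1 shift [13.82 -7.66 -1.64] turn [-0.002 -0.002 -1.594] pos [ 0.2027 -0.5106  0.2303] dist mm 476 F [0.4 0.3 1. ] w 0.0853 q7 -0.03
```

Request:
servo_tool([
  [[-1, 13.8, -7.7, -1.6, 0, 0, -1.594], [-1, 13.8, -7.7, -1.6, 0, 0, -1.594], [-1, 13.8, -7.7, -1.6, 0, 0, -1.594], [-1, 13.8, -7.7, -1.6, 0, 0, -1.594], [-1, 13.8, -7.7, -1.6, 0, 0, -1.594], [-1, 13.8, -7.7, -1.6, 0, 0, -1.594], [-1, 13.8, -7.7, -1.6, 0, 0, -1.594], [-1, 13.8, -7.7, -1.6, 0, 0, -1.594], [-1, 13.8, -7.7, -1.6, 0, 0, -1.594], [-1, 13.8, -7.7, -1.6, 0, 0, -1.594], [-1, 13.8, -7.7, -1.6, 0, 0, -1.594], [-1, 13.8, -7.7, -1.6, 0, 0, -1.594]],
])

```text
time: 1.1
tool_pos: [0.5055, -0.1367, 0.2797]
tool_rot: [0.585, 0.811, 0.003, -0.0]
contact_force: [0.3, 0.9, 0.1]
width: -0.0002
grip_force: 0.0
```

Run:
```python
from h import *
for _ in range(3): cp=camera_params("wrist"); p,d=camera("wrist")
cv2.imwrite("pics/w1.png",p);np.save("pics/w1.npy",d);import pickle;pickle.dump(cp,open("pics/w1.pk","wb"))
go(*box(-.102),.11,23)
```

```text
t 1.25 shift [ 2.63 -0.27  5.63] turn [-0.    -0.001 -0.09 ] pos [ 0.5031 -0.1416  0.2789] dist mm 187 F [ 0.2 -0.7 -0.2] w 0.0002 q7 0.44
```

View pics/w1.png

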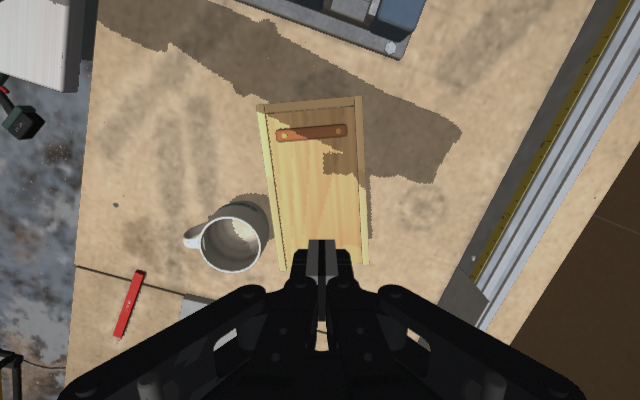

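Run:
```python
from h import *
import pickle
cp=pickle.load(open("pics/w1.pk","rb"));d=np.load("pics/w1.npy")
f=lambda u,v,z:w(cp,u,v,z=z)
for n,u,v,z in[("L-x",258,105,.0745),("R-x",362,97,.0745),("L+x",281,270,.0745),("R+x",369,265,.0745),("batL",276,134,.0835),("batR",348,130,.0835),("mug",231,244,.086)]:
  p=f(u,v,z);print(n,p.round(4),inbox(p).round(4))
for u,v in((310,130),(300,180),(231,220)):print(w(cp,u,v,d[v,u]).round(4))
a,b,c,e=[f(*q,.0745)[:2] for q in((258,105),(362,97),(281,270),(369,265))]
for s in((c-a),(e-b)):print(np.degrees(np.arctan2(s[1],s[0])))
print(np.linalg.norm(a-b),(a+b)/2)
```

```text
L-x [ 0.4155 -0.0878  0.0745] [-0.1061 -0.0587]
R-x [ 0.5216 -0.044   0.0745] [-0.105   0.0561]
L+x [ 0.4964 -0.2786  0.0745] [ 0.1011 -0.0588]
R+x [ 0.6033 -0.2358  0.0745] [0.1035 0.0563]
batL [ 0.4438 -0.1108  0.0835] [-0.074  -0.0416]
batR [ 0.518  -0.0818  0.0835] [-0.0717  0.0381]
mug [ 0.4275 -0.2558  0.086 ] [ 0.0532 -0.1133]
[ 0.4782 -0.0949  0.0833]
[ 0.4845 -0.1565  0.0684]
[ 0.4061 -0.2624  0.0074]
-67.0204021069974
-66.95089856156378
0.11488430361068624 [ 0.46855095 -0.06593448]
```

```bash
sed -i 's/BOX=np.array.*;BY/BOX=np.array([0.5096,-0.1626]);BY/' h.py
python3 - <<'E'
from h import *
go(*box(-.102),.079,23)
E
```

```text
t 1.25 shift [ 2.65 -0.31  6.66] turn [-0.    -0.001 -0.09 ] pos [ 0.5031 -0.1416  0.2789] dist mm 215 F [ 0.2 -0.7 -0.2] w 0.0002 q7 0.44
```

Request:
servo_tool([
  [[-1, 2.65, -0.3, 2, 0, 0, -0.09], [-1, 2.65, -0.3, 2, 0, 0, -0.09], [-1, 2.65, -0.3, 4, 0, 0, -0.09], [-1, 2.65, -0.3, 5.5, 0, 0, -0.09], [-1, 2.65, -0.3, 6, 0, 0, -0.09], [-1, 2.65, -0.3, 6.2, 0, 0, -0.09], [-1, 2.65, -0.3, 6.2, 0, 0, -0.09], [-1, 2.65, -0.3, 6.2, 0, 0, -0.09]],
])

```text
time: 1.92
tool_pos: [0.4689, -0.0725, 0.0928]
tool_rot: [0.555, 0.832, -0.001, -0.001]
contact_force: [0.2, 0.7, 0.3]
width: -0.0
grip_force: 0.0
```

Run:
```python
from h import *
go(*box(-.102),.0785,23)
```

```text
t 1.92 shift [0.1  0.08 0.48] turn [-0.002 -0.    -0.008] pos [ 0.4689 -0.0725  0.0928] dist mm 15 F [0.2 0.7 0.3] w -0.0 q7 0.33
```

Request:
servo_tool([
  [[-1, 0.1, 0.08, 0.3, 0, 0, -0.008], [-1, 0.1, 0.08, 0.48, 0, 0, -0.008], [-1, 0.1, 0.08, 0.48, 0, 0, -0.008], [-1, -0.2, 0.08, 0.48, 0, 0, -0.008], [-1, -0.6, 0.08, 0.48, 0, 0, -0.008], [-1, -1, 0.08, 0.48, 0, 0, -0.008], [-1, -1.4, 0.08, 0.48, 0, 0, -0.008], [-1, -1.8, 0.08, 0.48, 0, 0, -0.008], [-1, -2.2, 0.08, 0.48, 0, 0, -0.008], [-1, -2.6, 0.08, 0.48, 0, 0, -0.008], [-1, -3, 0.08, 0.48, 0, 0, -0.008], [-1, -3, 0.08, 0.48, 0, 0, -0.008]],
])

```text
time: 2.92
tool_pos: [0.5078, -0.1572, 0.0788]
tool_rot: [0.552, 0.834, -0.001, 0.001]
contact_force: [0.1, -0.5, 0.5]
width: -0.0002
grip_force: 0.0
```

Run:
```python
from h import *
go(*box(.103),.0785,23)
```

```text
t 2.92 shift [-3.62 -0.01  0.02] turn [-0.     0.003 -0.   ] pos [ 0.5078 -0.1572  0.0788] dist mm 109 F [ 0.1 -0.5  0.5] w -0.0002 q7 0.46
```

Request:
servo_tool([
  [[-1, -0.4, 0, 0, 0, 0, 0], [-1, -0.8, 0, 0, 0, 0, 0], [-1, -1.2, 0, 0, 0, 0, 0], [-1, -1.6, 0, 0, 0, 0, 0], [-1, -2, 0, 0, 0, 0, 0], [-1, -2.4, 0, 0, 0, 0, 0], [-1, -2.8, 0, 0, 0, 0, 0], [-1, -3.1, 0, 0, 0, 0, 0], [-1, -3.3, 0, 0, 0, 0, 0], [-1, -3.5, 0, 0, 0, 0, 0], [-1, -3.6, 0, 0, 0, 0, 0], [-1, -3.6, 0, 0, 0, 0, 0]],
])

```text
time: 3.92
tool_pos: [0.548, -0.2508, 0.0784]
tool_rot: [0.55, 0.835, 0.0, -0.002]
contact_force: [-5.0, 3.5, 2.5]
width: -0.0001
grip_force: 2.5
```

Run:
```python
from h import *
go(*box(.085),.25,23);print(inbox(get_obs()["tool_pos"]))
p,d=camera("top");cp=camera_params("top")
v0,u0=185,370
cv2.imwrite("pics/t2.png",cv2.resize(p[150:290,340:460],None,fx=4,fy=4,interpolation=cv2.INTER_CUBIC))
```

```text
t 3.92 shift [ 0.4  -0.04 -5.72] turn [-0.003 -0.004  0.004] pos [ 0.548  -0.2508  0.0784] dist mm 172 F [-5.   3.5  2.5] w -0.0001 q7 0.6
[0.09617704 0.00092323]
```

Request:
servo_tool([
  [[-1, 0.4, 0, 0, 0, 0, 0], [-1, 0.4, 0, -1, 0, 0, 0], [-1, 0.4, 0, -2.4, 0, 0, 0], [1, 0.4, 0, -3.8, 0, 0, 0], [1, 0.4, 0, -5.2, 0, 0, 0], [1, 0.4, 0, -6.6, 0, 0, 0], [1, 0.4, 0, -6.6, 0, 0, 0]],
])

```text
time: 4.55
tool_pos: [0.5504, -0.2428, 0.2879]
tool_rot: [0.551, 0.835, 0.002, 0.011]
contact_force: [1.8, -0.4, 1.5]
width: 0.0482
grip_force: 0.0
```

Run:
```python
from h import *
cp=camera_params("wrist");C=-cp["R"].T@cp["t"];o=get_obs();print("cam in tool",Ro.from_quat(o["tool_rot"]).inv().apply(C-o["tool_pos"]))
go(0.48,0.22,.28,-9.8)
```

```text
cam in tool [ 0.07748888  0.00036356 -0.14228112]
t 4.55 shift [15.11  3.92  0.08] turn [0.019 0.011 0.576] pos [ 0.5504 -0.2428  0.2879] dist mm 468 F [ 1.8 -0.4  1.5] w 0.0482 q7 0.65
```

Request:
servo_tool([
  [[1, 15.1, 3.9, 0, 0, 0, 0.576], [1, 15.1, 3.9, 0, 0, 0, 0.576], [1, 15.1, 3.9, 0, 0, 0, 0.576], [1, 15.1, 3.9, 0, 0, 0, 0.576], [1, 15.1, 3.9, 0, 0, 0, 0.576], [1, 15.1, 3.9, 0, 0, 0, 0.576], [1, 15.1, 3.9, 0, 0, 0, 0.576], [1, 15.1, 3.9, 0, 0, 0, 0.576], [1, 15.1, 3.9, 0, 0, 0, 0.576], [1, 15.1, 3.9, 0, 0, 0, 0.576], [1, 15.1, 3.9, 0, 0, 0, 0.576], [1, 15.1, 3.9, 0, 0, 0, 0.576]],
])

```text
time: 5.55
tool_pos: [0.4715, 0.2305, 0.2779]
tool_rot: [0.761, 0.649, 0.003, -0.002]
contact_force: [-0.5, 0.4, -0.2]
width: 0.0857
grip_force: 0.0
```

Run:
```python
from h import *
import pickle
for _ in range(4): cp=camera_params("wrist"); p,d=camera("wrist")
cv2.imwrite("pics/w2.png",p);np.save("pics/w2.npy",d);pickle.dump(cp,open("pics/w2.pk","wb"))
go(0.481,0.283,.1,-9.8)
```

```text
t 5.75 shift [ 2.08 -0.17  5.9 ] turn [0.002 0.    0.   ] pos [0.4749 0.2209 0.2771] dist mm 188 F [ 0.7 -0.3 -0.4] w 0.0852 q7 -0.79
```

View pics/w2.png

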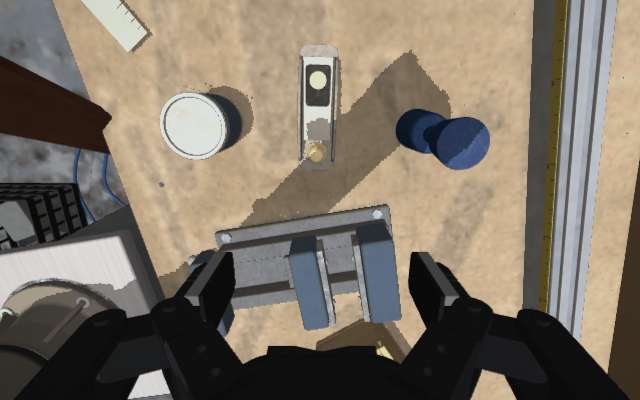

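Run:
```python
from h import *
p=cv2.imread("pics/w2.png")
cv2.imwrite("pics/c2.png",cv2.resize(p[35:180,270:370],None,fx=4,fy=4,interpolation=cv2.INTER_CUBIC))
import pickle
cp=pickle.load(open("pics/w2.pk","rb"));d=np.load("pics/w2.npy")
P=np.array([[*w(cp,u,v,d[v,u]),u,v] for v in range(36,180) for u in range(280,360) if d[v,u]>0])
for lo in(.004,.02,.03):
  Q=P[P[:,2]>lo];print(lo,len(Q),cv2.minAreaRect((Q[:,:2]*1000).astype(np.float32)))
for v in(60,80,100,120,140,160):
  Q=P[(P[:,4]==v)&(P[:,2]>.02)];print(v,Q[[0,-1],2:4].round(3).tolist(),np.median(Q[:,2]).round(3),Q[0,:2].round(4),Q[-1,:2].round(4))
```

```text
0.004 4753 ((480.9943542480469, 291.06744384765625), (159.55271911621094, 48.5677490234375), 78.55840301513672)
0.02 3291 ((480.38720703125, 288.12261962890625), (126.60416412353516, 48.399166107177734), 78.65167999267578)
0.03 2275 ((480.6289978027344, 288.3789367675781), (126.18917846679688, 47.91964340209961), 79.0950698852539)
60 [[0.023, 300.0], [0.044, 333.0]] 0.044 [0.4706 0.3527] [0.5087 0.3436]
80 [[0.033, 298.0], [0.034, 337.0]] 0.042 [0.4645 0.3301] [0.5106 0.3222]
100 [[0.039, 298.0], [0.038, 337.0]] 0.036 [0.4606 0.3075] [0.507  0.2997]
120 [[0.041, 298.0], [0.039, 336.0]] 0.028 [0.4563 0.2846] [0.5022 0.2768]
140 [[0.034, 298.0], [0.035, 335.0]] 0.023 [0.4511 0.2602] [0.4974 0.2524]
160 [[0.028, 309.0], [0.021, 333.0]] 0.033 [0.4599 0.2316] [0.491  0.2251]
```

View pics/c2.png

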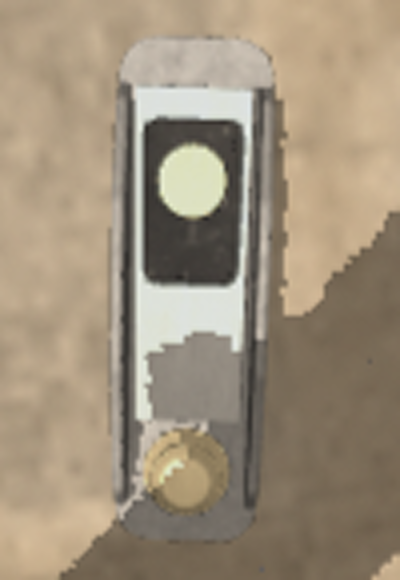

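Run:
```python
from h import *
go(0.481,0.291,.1,-11.4)
```

```text
t 5.75 shift [ 2.34 -0.21  5.9 ] turn [0.002 0.    0.028] pos [0.4749 0.2209 0.2771] dist mm 191 F [ 0.7 -0.3 -0.4] w 0.0852 q7 -0.79
```

Request:
servo_tool([
  [[1, 1.2, -0.1, 0.5, 0, 0, 0.028], [1, 2.34, -0.21, 1.5, 0, 0, 0.028], [1, 2.34, -0.21, 2.7, 0, 0, 0.028], [1, 2.34, -0.21, 3.9, 0, 0, 0.028], [1, 2.34, -0.21, 5, 0, 0, 0.028], [1, 2.34, -0.21, 5.7, 0, 0, 0.028], [1, 2.34, -0.21, 5.9, 0, 0, 0.028], [1, 2.34, -0.21, 5.9, 0, 0, 0.028], [1, 2.34, -0.21, 5.9, 0, 0, 0.028]],
])

```text
time: 6.5
tool_pos: [0.4813, 0.2909, 0.101]
tool_rot: [0.775, 0.632, 0.001, 0.0]
contact_force: [-1.0, -0.4, -0.3]
width: 0.0855
grip_force: 0.0
```

Run:
```python
from h import *
go(0.481,0.291,.010,-11.4)
```

```text
t 6.5 shift [-0.   -0.02  3.03] turn [ 0.002 -0.001 -0.002] pos [0.4813 0.2909 0.101 ] dist mm 91 F [-1.  -0.4 -0.3] w 0.0855 q7 -1.03
```

Request:
servo_tool([
  [[1, 0, 0, 0.8, 0, 0, 0], [1, 0, 0, 1.6, 0, 0, 0], [1, 0, 0, 2.3, 0, 0, 0], [1, 0, 0, 2.8, 0, 0, 0], [1, 0, 0, 3.03, 0, 0, 0], [1, 0, 0, 3.03, 0, 0, 0], [-1, 0, 0, 3.03, 0, 0, 0], [-1, 0, 0, 3.03, 0, 0, 0], [-1, 0, 0, 3.03, 0, 0, 0], [-1, 0, 0, 3.03, 0, 0, 0], [-1, 0, 0, 3.03, 0, 0, 0], [-1, 0, 0, 3.03, 0, 0, 0]],
])

```text
time: 7.5
tool_pos: [0.4814, 0.2926, 0.011]
tool_rot: [0.774, 0.633, 0.002, 0.001]
contact_force: [0.9, -0.7, 5.9]
width: 0.0472
grip_force: 66.5
```

Run:
```python
from h import *
go(0.481,0.291,.25,-11.4);print(get_obs()["grip_force"])
```

```text
t 7.5 shift [-0.03  0.03 -7.97] turn [ 0.004 -0.003 -0.   ] pos [0.4814 0.2926 0.011 ] dist mm 239 F [ 0.9 -0.7  5.9] w 0.0472 q7 -1.09
66.46717501804233
```

Gripped (47 mm, 66 N). Lift.

Request:
servo_tool([
  [[-1, 0, 0, -0.3, 0, 0, 0], [-1, 0, 0, -0.8, 0, 0, 0], [-1, 0, 0, -1.6, 0, 0, 0], [-1, 0, 0, -2.4, 0, 0, 0], [-1, 0, 0, -3.2, 0, 0, 0], [-1, 0, 0, -4, 0, 0, 0], [-1, 0, 0, -4.8, 0, 0, 0], [-1, 0, 0, -5.6, 0, 0, 0], [-1, 0, 0, -6.4, 0, 0, 0], [-1, 0, 0, -7, 0, 0, 0], [-1, 0, 0, -7.3, 0, 0, 0], [-1, 0, 0, -7.3, 0, 0, 0]],
])

```text
time: 8.5
tool_pos: [0.4794, 0.2921, 0.229]
tool_rot: [0.774, 0.634, 0.001, 0.0]
contact_force: [0.8, 0.9, -7.6]
width: 0.0471
grip_force: 65.1
```

Run:
```python
from h import *
go(*box(0),.23,23);print(get_obs()["grip_force"])
go(*box(0),.23,-157)
```

```text
t 8.5 shift [-14.66   3.98  -0.05] turn [ 0.001 -0.001 -0.6  ] pos [0.4794 0.2921 0.229 ] dist mm 456 F [ 0.8  0.9 -7.6] w 0.0471 q7 -0.97
65.10922143235803
t 8.5 shift [-14.66   3.98  -0.05] turn [-1.000e-03 -1.000e-03  2.542e+00] pos [0.4794 0.2921 0.229 ] dist mm 456 F [ 0.8  0.9 -7.6] w 0.0471 q7 -0.97
```

Request:
servo_tool([
  [[-1, -0.3, 0.08, 0, 0, 0, -0.03], [-1, -1, 0.25, 0, 0, 0, -0.06], [-1, -1.8, 0.5, 0, 0, 0, -0.1], [-1, -2.6, 0.7, 0, 0, 0, -0.15], [-1, -3.4, 0.9, 0, 0, 0, -0.2], [-1, -4.2, 1.15, 0, 0, 0, -0.25], [-1, -5, 1.35, 0, 0, 0, -0.3], [-1, -5.8, 1.57, 0, 0, 0, -0.35], [-1, -6.6, 1.8, 0, 0, 0, -0.4], [-1, -7.4, 2, 0, 0, 0, -0.45], [-1, -8.2, 2.2, 0, 0, 0, -0.5], [-1, -8.9, 2.4, 0, 0, 0, -0.55]],
])

```text
time: 9.5
tool_pos: [0.4949, 0.0134, 0.2252]
tool_rot: [0.572, 0.82, -0.002, -0.002]
contact_force: [0.3, -0.4, -8.2]
width: 0.0473
grip_force: 64.9
```

Run:
```python
from h import *
go(*box(0),.23,23);print(get_obs()["grip_force"])
```

```text
t 9.5 shift [-5.67 -1.57 -0.16] turn [-0.006 -0.001 -0.049] pos [0.4949 0.0134 0.2252] dist mm 177 F [ 0.3 -0.4 -8.2] w 0.0473 q7 0.15
64.8555988445878
```

Request:
servo_tool([
  [[-1, -0.7, -0.2, 0, 0, 0, -0.02], [-1, -1.5, -0.4, 0, 0, 0, -0.03], [-1, -2.3, -0.65, 0, 0, 0, -0.05], [-1, -3.1, -0.9, 0, 0, 0, -0.05], [-1, -3.9, -1.1, 0, 0, 0, -0.05], [-1, -4.6, -1.3, 0, 0, 0, -0.05], [-1, -5.1, -1.4, 0, 0, 0, -0.05], [-1, -5.4, -1.5, 0, 0, 0, -0.05], [-1, -5.4, -1.5, 0, 0, 0, -0.05], [-1, -5.4, -1.5, 0, 0, 0, -0.05]],
])

```text
time: 10.33
tool_pos: [0.5096, -0.1509, 0.2264]
tool_rot: [0.552, 0.834, 0.0, -0.002]
contact_force: [0.6, 1.2, -7.7]
width: 0.0476
grip_force: 64.9
```

Run:
```python
from h import *
import pickle
go(*box(0),.12,23);print(get_obs()["grip_force"])
cp=camera_params("wrist"); p,d=camera("wrist")
cv2.imwrite("pics/w3.png",p);np.save("pics/w3.npy",d);pickle.dump(cp,open("pics/w3.pk","wb"))
```

```text
t 10.33 shift [-0.37 -0.14  3.55] turn [-0.002 -0.004 -0.   ] pos [ 0.5096 -0.1509  0.2264] dist mm 107 F [ 0.6  1.2 -7.7] w 0.0476 q7 0.51
64.8617659136653
```

View pics/w3.png

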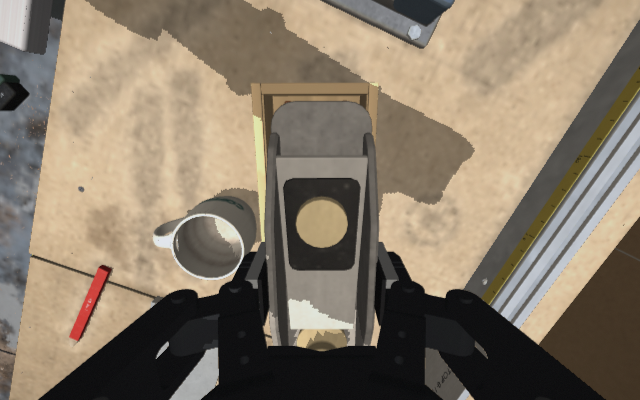

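Run:
```python
from h import *
import pickle
cp=pickle.load(open("pics/w3.pk","rb"));d=np.load("pics/w3.npy");o=get_obs()
R=Ro.from_quat(o["tool_rot"])
T=lambda p:(R.inv().apply(p-o["tool_pos"])*1000).round(1)
for u,v in((322,104),(290,106),(350,106),(322,135),(284,180),(268,180),(372,180),(270,150),(371,150),(330,170)):print(u,v,T(w(cp,u,v,d[v,u])))
for u,v in((251,84),(380,83),(258,125),(375,125)):p=w(cp,u,v,z=.0745);print(u,v,w(cp,u,v,d[v,u]).round(4),inbox(p).round(4))
m=(d>0)&(d<.32)
P=np.array([T(w(cp,u,v,d[v,u])) for v in range(98,240) for u in range(260,385) if m[v,u]])
Q=P[(P[:,0]>20)&(P[:,2]<20)&(P[:,2]>-60)];print(Q[:,0].max(),[(lo,Q[(Q[:,0]>lo)&(Q[:,0]<lo+8)][:,1].min(),Q[(Q[:,0]>lo)&(Q[:,0]<lo+8)][:,1].max()) for lo in(24,36,48,60,70)],Q[:,2].max())
```

```text
322 104 [75.9 -0.1  5.7]
290 106 [ 75.  -15.2   6.8]
350 106 [74.9 13.1  6.1]
322 135 [61.5 -0.1  6.6]
284 180 [ 48.7 -14.5 -31.6]
268 180 [ 44.6 -23.5 -15.4]
372 180 [ 44.6  21.4 -15.9]
270 150 [ 56.4 -23.3  -8. ]
371 150 [56.3 21.7 -7.9]
330 170 [ 52.8   2.8 -33. ]
251 84 [ 0.4134 -0.0892  0.0744] [-0.1052 -0.0599]
380 83 [ 0.5329 -0.0326 -0.0006] [-0.106   0.0586]
258 125 [ 0.4316 -0.1213  0.0748] [-0.0685 -0.0558]
375 125 [ 0.5344 -0.0777  0.0747] [-0.0684  0.056 ]
77.3 [(24, np.float64(-24.7), np.float64(24.0)), (36, np.float64(-24.9), np.float64(23.7)), (48, np.float64(-24.7), np.float64(23.9)), (60, np.float64(-24.9), np.float64(23.8)), (70, np.float64(-23.4), np.float64(22.4))] 8.3
```

Request:
servo_tool([
  [[-1, -0.1, -0.1, 0.5, 0, 0, 0], [-1, -0.15, -0.14, 1.2, 0, 0, 0], [-1, -0.15, -0.14, 2, 0, 0, 0], [-1, -0.15, -0.14, 2.7, 0, 0, 0], [-1, -0.15, -0.14, 3.3, 0, 0, 0], [-1, -0.15, -0.14, 3.55, 0, 0, 0], [-1, -0.15, -0.14, 3.55, 0, 0, 0], [-1, -0.15, -0.14, 3.55, 0, 0, 0]],
])

```text
time: 11.05
tool_pos: [0.5091, -0.1564, 0.122]
tool_rot: [0.551, 0.834, 0.0, 0.0]
contact_force: [1.7, -0.7, -6.7]
width: 0.0473
grip_force: 64.8
```

Run:
```python
from h import *
go(*box(-.006),.0165,23);print(inbox(get_obs()["tool_pos"]))
```

```text
t 11.05 shift [ 0.   -0.07  3.52] turn [ 0.001 -0.     0.002] pos [ 0.5091 -0.1564  0.122 ] dist mm 105 F [ 1.7 -0.7 -6.7] w 0.0473 q7 0.47
[-0.00592479  0.00192861]
```

Request:
servo_tool([
  [[-1, 0, -0.07, 0.2, 0, 0, 0], [-1, 0, -0.07, 0.5, 0, 0, 0], [-1, 0, -0.07, 0.8, 0, 0, 0], [-1, 0, -0.07, 1.1, 0, 0, 0], [-1, 0, -0.07, 1.4, 0, 0, 0], [-1, 0, -0.07, 1.7, 0, 0, 0], [-1, 0, -0.07, 2, 0, 0, 0], [-1, 0, -0.07, 2.3, 0, 0, 0], [-1, 0, -0.07, 2.6, 0, 0, 0], [-1, 0, -0.07, 2.9, 0, 0, 0], [-1, 0, -0.07, 3.1, 0, 0, 0], [-1, 0, -0.07, 3.1, 0, 0, 0]],
])

```text
time: 12.05
tool_pos: [0.5063, -0.1584, 0.028]
tool_rot: [0.552, 0.834, -0.0, -0.001]
contact_force: [-0.6, -0.1, -8.3]
width: 0.0469
grip_force: 65.9
```

Run:
```python
from h import *
go(*box(-.006),.0165,23);print(inbox(get_obs()["tool_pos"]))
```

```text
t 12.05 shift [0.03 0.05 0.38] turn [-0.001 -0.001 -0.   ] pos [ 0.5063 -0.1584  0.028 ] dist mm 12 F [-0.6 -0.1 -8.3] w 0.0469 q7 0.41
[-0.00514273 -0.00135987]
```

Request:
servo_tool([
  [[-1, 0, 0.03, 0.1, 0, 0, 0], [-1, 0, 0.03, 0.18, 0, 0, 0], [-1, 0, 0.03, 0.26, 0, 0, 0], [-1, 0, 0.03, 0.32, 0, 0, 0], [-1, 0, 0.03, 0.37, 0, 0, 0], [-1, 0, 0.03, 0.37, 0, 0, 0], [-1, 0, 0.03, 0.37, 0, 0, 0]],
])

```text
time: 12.63
tool_pos: [0.507, -0.1587, 0.0268]
tool_rot: [0.552, 0.834, -0.003, 0.001]
contact_force: [-31.3, 2.3, 55.5]
width: 0.0472
grip_force: 91.4
```

Run:
```python
from h import *
go(*box(-.006),.0165,23);print(inbox(get_obs()["tool_pos"]))
```

```text
t 12.63 shift [0.05 0.03 0.34] turn [-0.003  0.005  0.001] pos [ 0.507  -0.1587  0.0268] dist mm 10 F [-31.3   2.3  55.5] w 0.0472 q7 0.41
[-0.0045892  -0.00085062]
```

Request:
servo_tool([
  [[-1, 0, 0, -0.3, 0, 0, 0], [-1, 0, 0, -0.6, 0, 0, 0], [-1, 0, 0, -0.7, 0, 0, 0], [-1, 0, 0, -0.7, 0, 0, 0]],
])

```text
time: 12.97
tool_pos: [0.5087, -0.1583, 0.039]
tool_rot: [0.552, 0.834, 0.001, 0.001]
contact_force: [0.5, 0.1, -7.9]
width: 0.0473
grip_force: 70.5
```

Run:
```python
from h import *
import pickle
go(*box(-.006),.0165,23);print(inbox(get_obs()["tool_pos"]),get_obs()["tool_pos"])
cp=camera_params("wrist"); p,d=camera("wrist");o=get_obs()
cv2.imwrite("pics/w4.png",p);np.save("pics/w4.npy",d);pickle.dump((cp,o),open("pics/w4.pk","wb"))
cv2.imwrite("pics/w4c.png",cv2.resize(p[40:400,180:460],None,fx=1.65,fy=1.65,interpolation=cv2.INTER_CUBIC))
for i in range(4):camera("wrist");print(inbox(get_obs()["tool_pos"])*1000,get_obs()["tool_pos"][2])
```

```text
t 12.97 shift [ 0.06 -0.03  0.75] turn [ 0.002  0.001 -0.   ] pos [ 0.5087 -0.1583  0.039 ] dist mm 23 F [ 0.5  0.1 -7.9] w 0.0473 q7 0.42
[-0.00428649  0.00085107] [ 0.50870855 -0.15832172  0.03903659]
[-5.13699185 -0.41465346] 0.03751249984660228
[-5.36266486 -0.71652359] 0.03719397153018443
[-5.48803854 -0.82404055] 0.03708468946600015
[-5.45631516 -0.76844849] 0.037157607918955865
```

View pics/w4c.png

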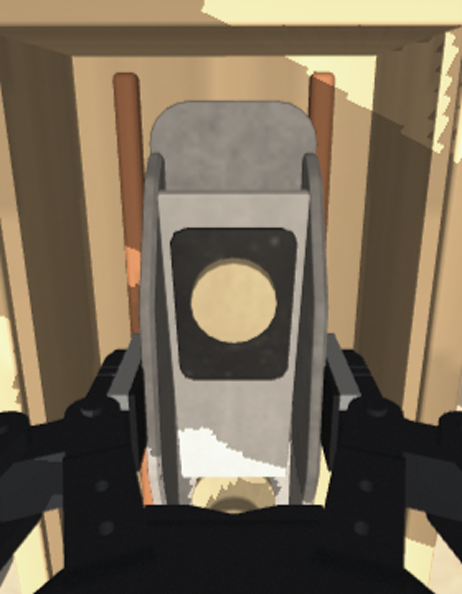

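Run:
```python
from h import *
import pickle
cp,o=pickle.load(open("pics/w4.pk","rb"));d=np.load("pics/w4.npy")
R=Ro.from_quat(o["tool_rot"])
T=lambda p:(R.inv().apply(p-o["tool_pos"])*1000).round(1)
C=lambda a,b:(180+(a+.5)/1.65-.5,40+(b+.5)/1.65-.5)
for n,a,b,z in[("Lin",139,80,.013),("Lout",115,80,.013),("Rin",311,80,.013),("Rout",333,80,.013),("Lin",143,110,.013),("Rin",310,110,.013),("Lout",124,200,.013),("Lout",131,300,.013)]:
  u,v=C(a,b);p=w(cp,u,v,z=z);print(n,T(p),(inbox(p)*1000).round(1),w(cp,u,v,d[int(round(v)),int(round(u))])[2].round(4))
for a,b in((151,150),(317,150),(160,200),(306,200)):
  u,v=C(a,b);p=w(cp,u,v,d[int(round(v)),int(round(u))]);print("pl",T(p))
print(cp["camera_matrix"][0,0],cp["camera_matrix"][0,2])
for v in (90,130):
  row=[]
  for u in range(215,410,1):
    p=w(cp,u,v,d[v,u]);row.append((u,inbox(p)[1]*1000,p[2]*1000))
  z=[r[2] for r in row]
  print(v,[(r[0],round(r[1],1),round(r[2],1)) for i,r in enumerate(row) if i and abs(z[i]-z[i-1])>3])
```

```text
Lin [ 84.2 -29.   25.1] [-89.  -28.8] 0.0062
Lout [ 84.2 -36.7  25.1] [-89.  -36.5] 0.012
Rin [84.2 25.9 25.1] [-89.   26.1] 0.0106
Rout [84.2 32.9 25.1] [-89.   33.2] 0.0118
Lin [ 75.  -28.3  25.1] [-79.8 -28. ] 0.0058
Rin [75.  26.  25.1] [-79.8  26.2] 0.0116
Lout [ 45.5 -36.4  25.1] [-50.3 -36.2] 0.0123
Lout [  8.6 -36.3  25.1] [-13.4 -36.1] 0.0125
pl [ 64.1 -23.    4.8]
pl [62.3 28.9 24.9]
pl [ 57. -15. -36.]
pl [ 56.6  17.2 -33.9]
300.356661510673 321.36948747365943
90 [(222, np.float64(-52.2), np.float64(9.1)), (249, np.float64(-37.0), np.float64(12.2)), (267, np.float64(1.0), np.float64(181.2)), (268, np.float64(-27.8), np.float64(6.6)), (368, np.float64(26.2), np.float64(11.6)), (383, np.float64(35.4), np.float64(5.4))]
130 [(226, np.float64(-51.8), np.float64(10.0)), (251, np.float64(-37.6), np.float64(11.3)), (267, np.float64(-29.7), np.float64(5.5)), (271, np.float64(-23.0), np.float64(33.3)), (372, np.float64(29.1), np.float64(13.1)), (381, np.float64(35.6), np.float64(5.4)), (407, np.float64(47.8), np.float64(15.2))]
```

Run:
```python
from h import *
import pickle
cp,o=pickle.load(open("pics/w3.pk","rb")),None
d=np.load("pics/w3.npy")
cpn=camera_params("wrist");o=get_obs()
# camera in tool from current (settled)
Rt=Ro.from_quat(o["tool_rot"]).as_matrix();A=cpn["R"]@Rt;b=cpn["R"]@o["tool_pos"]+cpn["t"]
print("cam axes in tool\n",A.T.round(4))
K=cpn["camera_matrix"];vv,uu=np.mgrid[200:400,0:640]
r=np.stack([(uu-K[0,2])/K[0,0],(vv-K[1,2])/K[1,1],np.ones(uu.shape)],-1)*d[200:400,:,None]
P=((r.reshape(-1,3)-b)@A)*1000
P=P[(d[200:400].ravel()>0)]
for lo in range(-80,80,5):
  Q=P[(P[:,1]>=lo)&(P[:,1]<lo+5)&(P[:,2]<30)&(P[:,0]<22)&(P[:,0]>-40)]
  if len(Q): q=Q[Q[:,2].argmax()]; print(lo,len(Q),q.round(0),np.percentile(Q[:,2],95).round(0))
print(inbox(o["tool_pos"])*1000,o["tool_pos"])
```

```text
cam axes in tool
 [[-1.000e-04 -9.538e-01 -3.004e-01]
 [ 1.000e+00 -2.000e-04  4.000e-04]
 [-5.000e-04 -3.004e-01  9.538e-01]]
-70 4 [ 11. -65. -87.] -87.0
-65 623 [ 12. -60. -72.] -77.0
-60 1617 [ 12. -55. -51.] -60.0
-55 2896 [ 11. -50. -47.] -56.0
-50 3671 [  7. -45. -45.] -55.0
-45 1308 [  7. -40. -43.] -48.0
-40 745 [  7. -36. -10.] -21.0
-35 649 [  7. -33.  -9.] -14.0
-30 1423 [ 11. -30.  -6.] -18.0
-25 2994 [ 12. -25. -21.] -26.0
-20 2933 [-24. -20.   6.] -3.0
-15 2259 [-39. -11.  -9.] -12.0
-10 2081 [-39.  -9.  -9.] -12.0
-5 1841 [-39.  -4.  -9.] -12.0
0 1837 [-38.   1.  -9.] -12.0
5 1974 [-38.   7.  -9.] -12.0
10 2271 [-37.  11. -10.] -13.0
15 1989 [-37.  17. -10.] -14.0
20 3902 [-34.  21.   7.] -5.0
25 1705 [11. 30. -6.] -21.0
30 705 [11. 30. -6.] -14.0
35 692 [ 7. 36. -9.] -16.0
40 1099 [  7.  41. -43.] -47.0
45 3200 [  7.  45. -45.] -54.0
50 3358 [ 12.  51. -47.] -56.0
55 1766 [ 12.  55. -49.] -58.0
60 839 [ 11.  61. -66.] -74.0
65 29 [ 12.  65. -85.] -85.0
[-5.45631516 -0.76844849] [ 0.50676069 -0.15787769  0.03715761]
```

Request:
servo_tool([
  [[-1, 0, 0, -0.8, 0, 0, 0], [-1, 0, 0, -1.8, 0, 0, 0], [-1, 0, 0, -2.8, 0, 0, 0], [-1, 0, 0, -2.9, 0, 0, 0], [-1, 0, 0.7, -2.9, 0, 0, 0], [-1, 0, 1.7, -2.9, 0, 0, 0], [-1, 0, 2.7, -2.9, 0, 0, 0], [-1, 0, 3.7, -2.9, 0, 0, 0], [-1, 0, 4.4, -2.9, 0, 0, 0], [-1, 0, 4.7, -2.6, 0, 0, 0], [-1, 0, 4.7, -1.8, 0, 0, 0], [-1, 0, 4.7, -1.2, 0, 0, 0]],
])

```text
time: 14.22
tool_pos: [0.6366, -0.1021, 0.0708]
tool_rot: [0.551, 0.834, -0.001, -0.001]
contact_force: [-1.5, -0.9, -9.2]
width: 0.0476
grip_force: 70.2
```

Run:
```python
from h import *
for i in range(2):camera("wrist")
o=get_obs();print(inbox(o["tool_pos"])*1000)
go(*o["tool_pos"][:2],.0115,23)
```

```text
[ -6.79656912 135.2565303 ]
t 14.32 shift [-0.01  0.02  1.85] turn [-0.013 -0.006 -0.   ] pos [ 0.6314 -0.1035  0.067 ] dist mm 55 F [-1.4  0.5 -8.3] w 0.0472 q7 0.3
```

Request:
servo_tool([
  [[-1, 0, 0.05, 0.4, 0, 0, 0], [-1, 0, 0.05, 0.8, 0, 0, 0], [-1, 0, 0.05, 1.15, 0, 0, 0], [-1, 0, 0.05, 1.4, 0, 0, 0], [-1, 0, 0.05, 1.55, 0, 0, 0], [-1, 0, 0.05, 1.65, 0, 0, 0], [-1, 0, 0.05, 1.74, 0, 0, 0], [-1, 0, 0.05, 1.82, 0, 0, 0], [-1, 0, 0.05, 1.85, 0, 0, 0], [-1, 0, 0.05, 1.85, 0, 0, 0]],
])

```text
time: 15.15
tool_pos: [0.6388, -0.1025, 0.019]
tool_rot: [0.552, 0.834, 0.0, 0.0]
contact_force: [-1.1, 0.1, -6.7]
width: 0.0473
grip_force: 70.3
```

Run:
```python
from h import *
o=get_obs();print(inbox(o["tool_pos"])*1000)
go(*o["tool_pos"][:2],.025,23)
```

```text
[ -4.82115894 142.43628418]
t 15.15 shift [-0.   0.  -0.2] turn [ 0.  0. -0.] pos [ 0.6388 -0.1025  0.019 ] dist mm 6 F [-1.1  0.1 -6.7] w 0.0473 q7 0.28
```

Request:
servo_tool([
  [[-1, 0, 0, 0.08, 0, 0, 0], [-1, 0, 0, 0.15, 0, 0, 0], [-1, 0, 0, 0.2, 0, 0, 0], [-1, 0, 0, 0.24, 0, 0, 0], [-1, 0, 0, 0.26, 0, 0, 0], [-1, 0, 0, 0.26, 0, 0, 0]],
])

```text
time: 15.65
tool_pos: [0.6387, -0.1025, 0.0112]
tool_rot: [0.552, 0.834, -0.0, -0.0]
contact_force: [-1.0, 0.7, -7.5]
width: 0.0473
grip_force: 70.4
```

Request:
servo_tool([
  [[-1, 0, 0, 0.03, 0, 0, 0], [-1, 0, 0, 0.05, 0, 0, 0], [-1, 0, 0, 0.06, 0, 0, 0], [-1, 0, 0, 0.06, 0, 0, 0]],
])

```text
time: 15.98
tool_pos: [0.6387, -0.1025, 0.0111]
tool_rot: [0.552, 0.834, -0.0, 0.0]
contact_force: [-4.9, 0.6, 4.3]
width: 0.0475
grip_force: 72.0
```

Request:
servo_tool([
  [[0.5, 0, 0, 0, 0, 0, 0], [1, 0, 0, 0, 0, 0, 0], [1, 0, 0, 0, 0, 0, 0], [1, 0, 0, -0.2, 0, 0, 0], [1, 0, 0, -0.4, 0, 0, 0], [1, 0, 0, -0.48, 0, 0, 0], [1, 0, 0, -0.48, 0, 0, 0], [1, 0, 0, -0.48, 0, 0, 0]],
])

```text
time: 16.65
tool_pos: [0.6392, -0.1025, 0.0242]
tool_rot: [0.552, 0.834, 0.0, 0.001]
contact_force: [-0.6, -0.1, 0.7]
width: 0.0856
grip_force: 0.0
```

Run:
```python
from h import *
o=get_obs();print(inbox(o["tool_pos"])*1000)
go(*o["tool_pos"][:2],.025,23)
```

```text
[ -4.66185512 142.73503256]
t 16.65 shift [-0.    0.   -0.03] turn [ 0.001  0.001 -0.   ] pos [ 0.6392 -0.1025  0.0242] dist mm 1 F [-0.6 -0.1  0.7] w 0.0856 q7 0.28
```

Close at TCP ≈ 0.025, then lift.

Request:
servo_tool([
  [[-1, 0, 0, -0.03, 0, 0, 0], [-1, 0, 0, -0.03, 0, 0, 0], [-1, 0, 0, -0.03, 0, 0, 0], [-1, 0, 0, -0.03, 0, 0, 0], [-1, 0, 0, -0.03, 0, 0, 0], [-1, 0, 0, -0.03, 0, 0, 0], [-1, 0, 0, -0.2, 0, 0, 0], [-1, 0, 0, -0.4, 0, 0, 0], [-1, 0, 0, -0.4, 0, 0, 0]],
])

```text
time: 17.4
tool_pos: [0.6377, -0.1027, 0.0351]
tool_rot: [0.552, 0.834, -0.001, -0.001]
contact_force: [1.2, 0.4, -7.4]
width: 0.0467
grip_force: 64.8
```

Request:
servo_tool([
  [[-1, 0, 0, -0.4, 0, 0, 0], [-1, 0, 0, -1.2, 0, 0, 0], [-1, 0, 0, -2.2, 0, 0, 0], [-1, 0, 0, -3.2, 0, 0, 0], [-1, 0, 0, -3.7, 0, 0, 0], [-1, 0, -0.5, -3.7, 0, 0, 0], [-1, 0, -1.4, -3.7, 0, 0, 0], [-1, 0, -2.3, -3.7, 0, 0, 0], [-1, 0, -3.2, -3.7, 0, 0, 0], [-1, 0, -4, -3.7, 0, 0, 0], [-1, 0, -4.5, -3.7, 0, 0, 0], [-1, 0, -4.77, -3.7, 0, 0, 0]],
])

```text
time: 18.4
tool_pos: [0.5037, -0.1601, 0.1466]
tool_rot: [0.553, 0.833, -0.002, -0.001]
contact_force: [-0.7, -0.1, -7.3]
width: 0.0462
grip_force: 64.8
```

Run:
```python
from h import *
for i in range(4):camera("wrist")
cp=camera_params("wrist");o=get_obs();p,d=camera("wrist");print(inbox(o["tool_pos"])*1000,o["grip_force"])
np.save("pics/w5.npy",d);cv2.imwrite("pics/w5.png",p)
# edges from depth in box frame
K=cp["camera_matrix"];vv,uu=np.mgrid[0:330,150:500]
r=np.stack([(uu-K[0,2])/K[0,0],(vv-K[1,2])/K[1,1],np.ones(uu.shape)],-1)*d[0:330,150:500,None]
P=(r.reshape(-1,3)-cp["t"])@cp["R"];P=P[d[0:330,150:500].ravel()>0]
a=np.radians(BY);D=P[:,:2]-BOX;X=(D[:,0]*np.cos(a)+D[:,1]*np.sin(a))*1000;Y=(-D[:,0]*np.sin(a)+D[:,1]*np.cos(a))*1000;Z=P[:,2]*1000
for lo in range(-100,-10,10):
  m=(X>lo)&(X<lo+10)
  lip=m&(abs(Z-74.5)<2.5)&(abs(Y)<70);pl=m&(Z>105)&(abs(Y)<30);rib=m&(Z>10.5)&(Z<15)&(abs(Y)<44)
  f=lambda q:(Y[q].min().round(1),Y[q].max().round(1)) if q.sum()>3 else None
  print(lo,"lip",f(lip),"plane",f(pl),"rib",f(rib))
m=(Z>105)&(abs(Y)<30)&(X<-20);print("plane end x",X[m].min(),"zmin",Z[m].min())
go(*box(-.004),.031,23)
```

```text
[-5.20828153  0.85619305] 64.7648979909718
-100 lip (np.float64(-61.0), np.float64(57.5)) plane None rib (np.float64(-43.7), np.float64(38.0))
-90 lip (np.float64(-61.0), np.float64(57.6)) plane (np.float64(-18.9), np.float64(21.3)) rib (np.float64(-37.6), np.float64(34.2))
-80 lip (np.float64(-60.9), np.float64(57.2)) plane (np.float64(-23.1), np.float64(25.3)) rib (np.float64(-37.0), np.float64(-32.1))
-70 lip (np.float64(-60.6), np.float64(57.4)) plane (np.float64(-23.2), np.float64(25.5)) rib None
-60 lip (np.float64(-60.8), np.float64(57.4)) plane (np.float64(-23.1), np.float64(25.5)) rib None
-50 lip (np.float64(-60.9), np.float64(57.4)) plane (np.float64(-23.1), np.float64(25.4)) rib None
-40 lip (np.float64(-60.8), np.float64(57.4)) plane (np.float64(-23.0), np.float64(25.5)) rib None
-30 lip (np.float64(-60.8), np.float64(57.6)) plane (np.float64(-29.4), np.float64(30.0)) rib None
-20 lip (np.float64(-60.6), np.float64(57.3)) plane (np.float64(-30.0), np.float64(30.0)) rib None
plane end x -83.03857602598032 zmin 126.04218425370195
t 18.65 shift [-0.05 -0.06  3.88] turn [0.003 0.    0.001] pos [ 0.5087 -0.1571  0.1473] dist mm 116 F [ 0.8 -0.5 -7. ] w 0.0465 q7 0.49
```

Request:
servo_tool([
  [[-1, -0.03, -0.09, 0.3, 0, 0, 0], [-1, -0.03, -0.09, 0.6, 0, 0, 0], [-1, -0.03, -0.09, 0.9, 0, 0, 0], [-1, -0.03, -0.09, 1.2, 0, 0, 0], [-1, -0.03, -0.09, 1.5, 0, 0, 0], [-1, -0.03, -0.09, 1.8, 0, 0, 0], [-1, -0.03, -0.09, 2.1, 0, 0, 0], [-1, -0.03, -0.09, 2.4, 0, 0, 0], [-1, -0.03, -0.09, 2.7, 0, 0, 0], [-1, -0.03, -0.09, 3, 0, 0, 0], [-1, -0.03, -0.09, 3.2, 0, 0, 0], [-1, -0.03, -0.09, 3.2, 0, 0, 0]],
])

```text
time: 19.65
tool_pos: [0.5034, -0.16, 0.0489]
tool_rot: [0.552, 0.834, -0.0, -0.002]
contact_force: [-1.4, -0.1, -7.4]
width: 0.0464
grip_force: 64.7
```

Run:
```python
from h import *
for i in range(3):camera("wrist")
cp=camera_params("wrist");o=get_obs();p,d=camera("wrist");print(inbox(o["tool_pos"])*1000,o["grip_force"])
np.save("pics/w6.npy",d);cv2.imwrite("pics/w6.png",p)
K=cp["camera_matrix"];vv,uu=np.mgrid[0:330,150:500]
r=np.stack([(uu-K[0,2])/K[0,0],(vv-K[1,2])/K[1,1],np.ones(uu.shape)],-1)*d[0:330,150:500,None]
P=(r.reshape(-1,3)-cp["t"])@cp["R"];P=P[d[0:330,150:500].ravel()>0]
a=np.radians(BY);D=P[:,:2]-BOX;X=(D[:,0]*np.cos(a)+D[:,1]*np.sin(a))*1000;Y=(-D[:,0]*np.sin(a)+D[:,1]*np.cos(a))*1000;Z=P[:,2]*1000
for lo in range(-95,-25,10):
  m=(X>lo)&(X<lo+10)
  pl=m&(Z>22)&(abs(Y)<30);rib=m&(Z>10.5)&(Z<15)&(abs(Y)<42)
  f=lambda q:(Y[q].min().round(1),Y[q].max().round(1)) if q.sum()>3 else None
  print(lo,"plane",f(pl),"rib",f(rib))
go(*box(-.004,-.002),.031,23)
```

```text
[-3.77265273 -3.02706376] 64.69088352285326
-95 plane None rib (np.float64(-37.8), np.float64(34.1))
-85 plane (np.float64(-25.6), np.float64(20.2)) rib (np.float64(-37.6), np.float64(34.2))
-75 plane (np.float64(-27.0), np.float64(21.6)) rib (np.float64(-37.6), np.float64(34.3))
-65 plane (np.float64(-26.8), np.float64(21.6)) rib (np.float64(-37.5), np.float64(34.2))
-55 plane (np.float64(-26.8), np.float64(21.6)) rib (np.float64(-37.5), np.float64(34.3))
-45 plane (np.float64(-27.0), np.float64(21.6)) rib (np.float64(-37.6), np.float64(34.3))
-35 plane (np.float64(-26.6), np.float64(21.7)) rib (np.float64(-37.6), np.float64(34.3))
t 19.85 shift [0.01 0.03 0.68] turn [ 0.001  0.001 -0.   ] pos [ 0.5056 -0.1604  0.0513] dist mm 20 F [ 0.1  0.2 -8.2] w 0.0468 q7 0.43
```

Request:
servo_tool([
  [[-1, 0, 0.03, 0.12, 0, 0, 0], [-1, 0, 0.03, 0.24, 0, 0, 0], [-1, 0, 0.03, 0.36, 0, 0, 0], [-1, 0, 0.03, 0.45, 0, 0, 0], [-1, 0, 0.03, 0.52, 0, 0, 0], [-1, 0, 0.03, 0.57, 0, 0, 0], [-1, 0, 0.03, 0.6, 0, 0, 0], [-1, 0, 0.03, 0.62, 0, 0, 0], [-1, 0, 0.03, 0.62, 0, 0, 0]],
])

```text
time: 20.6
tool_pos: [0.5056, -0.1599, 0.032]
tool_rot: [0.552, 0.834, -0.0, -0.0]
contact_force: [0.3, 0.4, -7.8]
width: 0.0465
grip_force: 64.8
```

Request:
servo_tool([
  [[-1, 0, 0, 0.03, 0, 0, 0], [-1, 0, 0, 0.05, 0, 0, 0], [-1, 0, 0, 0.05, 0, 0, 0], [-1, 0, 0, 0.05, 0, 0, 0]],
])

```text
time: 20.93
tool_pos: [0.5059, -0.1599, 0.0308]
tool_rot: [0.552, 0.834, 0.0, 0.0]
contact_force: [-1.1, -0.5, -7.9]
width: 0.0464
grip_force: 64.8
```

Request:
servo_tool([
  [[-1, 0, 0, 0.03, 0, 0, 0], [-1, 0, 0, 0.05, 0, 0, 0], [-1, 0, 0, 0.05, 0, 0, 0], [-1, 0, 0, 0.05, 0, 0, 0]],
])

```text
time: 21.27
tool_pos: [0.5059, -0.1599, 0.0307]
tool_rot: [0.552, 0.834, -0.0, 0.0]
contact_force: [-4.6, 0.9, 4.8]
width: 0.0467
grip_force: 66.3
```

Request:
servo_tool([
  [[0.2, 0, 0, 0, 0, 0, 0], [0.4, 0, 0, 0, 0, 0, 0], [0.4, 0, 0, 0, 0, 0, 0], [0.4, 0, 0, 0, 0, 0, 0], [0.4, 0, 0, 0, 0, 0, 0], [0.4, 0, 0, 0, 0, 0, 0]],
])

```text
time: 21.77
tool_pos: [0.506, -0.1599, 0.0292]
tool_rot: [0.552, 0.834, 0.0, 0.0]
contact_force: [-0.4, 0.2, -0.1]
width: 0.0596
grip_force: 0.0
```

Released. Raise, and check with the wrist camera.

Request:
servo_tool([
  [[0.4, 0, 0, -0.2, 0, 0, 0], [0.4, 0, 0, -0.6, 0, 0, 0], [0.4, 0, 0, -1.2, 0, 0, 0], [0.4, 0, 0, -2.2, 0, 0, 0], [0.4, 0, 0, -3.4, 0, 0, 0], [0.2, 0, 0, -4.6, 0, 0, 0], [-1, 0, 0, -5.8, 0, 0, 0], [-1, 0, 0, -6.5, 0, 0, 0], [-1, 0, 0, -6.5, 0, 0, 0], [-1, 0, 0, -6.5, 0, 0, 0], [-1, 0, 0, -6.5, 0, 0, 0]],
])

```text
time: 22.68
tool_pos: [0.505, -0.1598, 0.2238]
tool_rot: [0.552, 0.834, -0.0, -0.0]
contact_force: [0.2, -0.2, -0.9]
width: -0.0005
grip_force: 0.0
```

Run:
```python
from h import *
for i in range(3):camera("wrist")
cp=camera_params("wrist");o=get_obs();p,d=camera("wrist")
cv2.imwrite("pics/w7.png",p)
K=cp["camera_matrix"];vv,uu=np.mgrid[0:330,150:500]
r=np.stack([(uu-K[0,2])/K[0,0],(vv-K[1,2])/K[1,1],np.ones(uu.shape)],-1)*d[0:330,150:500,None]
P=(r.reshape(-1,3)-cp["t"])@cp["R"];P=P[d[0:330,150:500].ravel()>0]
a=np.radians(BY);D=P[:,:2]-BOX;X=(D[:,0]*np.cos(a)+D[:,1]*np.sin(a))*1000;Y=(-D[:,0]*np.sin(a)+D[:,1]*np.cos(a))*1000;Z=P[:,2]*1000
for lo in range(-95,80,15):
  m=(X>lo)&(X<lo+15)
  pl=m&(Z>17)&(Z<60)&(abs(Y)<28);rib=m&(Z>10.5)&(Z<15)&(abs(Y)<42)
  f=lambda q:(Y[q].min().round(1),Y[q].max().round(1),np.percentile(Z[q],95).round(1)) if q.sum()>3 else None
  print(lo,"plane",f(pl),"rib",f(rib))
m=(abs(Z-83.5)<2.5)&(abs(Y)<42)&(X>60)&(X<140);print("batten x",m.sum(),X[m].min() if m.any() else 0,X[m].max() if m.any() else 0)
print("t",o["time"])
```

```text
-95 plane None rib (np.float64(-37.5), np.float64(34.3), np.float64(13.8))
-80 plane (np.float64(-25.1), np.float64(21.8), np.float64(21.1)) rib (np.float64(-36.9), np.float64(33.6), np.float64(13.3))
-65 plane (np.float64(-26.0), np.float64(22.5), np.float64(51.5)) rib (np.float64(-37.4), np.float64(34.2), np.float64(13.5))
-50 plane (np.float64(-25.7), np.float64(22.3), np.float64(54.4)) rib (np.float64(-37.5), np.float64(34.5), np.float64(13.9))
-35 plane (np.float64(-25.5), np.float64(22.2), np.float64(54.3)) rib (np.float64(-37.1), np.float64(33.9), np.float64(14.0))
-20 plane (np.float64(-25.8), np.float64(22.5), np.float64(44.9)) rib (np.float64(-37.4), np.float64(34.4), np.float64(13.9))
-5 plane (np.float64(-25.9), np.float64(22.5), np.float64(45.3)) rib (np.float64(-36.8), np.float64(33.6), np.float64(13.9))
10 plane (np.float64(-25.3), np.float64(22.0), np.float64(45.7)) rib (np.float64(-37.2), np.float64(34.1), np.float64(13.5))
25 plane (np.float64(-25.8), np.float64(22.6), np.float64(42.1)) rib (np.float64(-37.3), np.float64(34.5), np.float64(13.6))
40 plane (np.float64(-25.4), np.float64(22.4), np.float64(40.4)) rib (np.float64(-36.8), np.float64(33.7), np.float64(13.7))
55 plane (np.float64(-25.7), np.float64(22.4), np.float64(40.1)) rib (np.float64(-37.2), np.float64(34.3), np.float64(13.6))
70 plane None rib (np.float64(-37.2), np.float64(34.5), np.float64(13.6))
batten x 0 0 0
t 22.8333
```

View pics/w7.png

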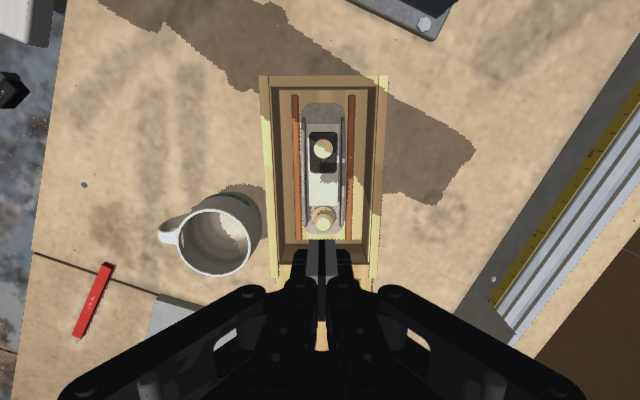

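Run:
```python
from h import *
go(*box(.148,-.0017),.0785,23);print(inbox(get_obs()["tool_pos"])*1000)
```

```text
t 22.88 shift [-5.1   0.07  4.79] turn [-0.002 -0.002 -0.   ] pos [ 0.5047 -0.1597  0.2227] dist mm 210 F [-1.7  0.7  0.3] w -0.0001 q7 0.53
[-4.5558666  -3.36980583]
```

Request:
servo_tool([
  [[-1, -1, 0, 0, 0, 0, 0], [-1, -2.2, 0.05, 0.3, 0, 0, 0], [-1, -3.5, 0.05, 0.8, 0, 0, 0], [-1, -4.7, 0.05, 1.3, 0, 0, 0], [-1, -5.1, 0.05, 2, 0, 0, 0], [-1, -5.1, 0.05, 2.9, 0, 0, 0], [-1, -5.1, 0.05, 3.8, 0, 0, 0], [-1, -5.1, 0.05, 4.4, 0, 0, 0], [-1, -5.1, 0.05, 4.5, 0, 0, 0], [-1, -5.1, 0.05, 4.5, 0, 0, 0], [-1, -5.1, 0.05, 4.5, 0, 0, 0]],
])

```text
time: 23.8
tool_pos: [0.5673, -0.3002, 0.0897]
tool_rot: [0.552, 0.834, 0.0, 0.0]
contact_force: [0.2, -0.2, 0.7]
width: -0.0001
grip_force: 0.0
```

Run:
```python
from h import *
go(*box(.146,-.0017),.0785,23);print(inbox(get_obs()["tool_pos"])*1000)
```

```text
t 23.8 shift [ 0.11 -0.04  0.37] turn [ 0.001  0.    -0.   ] pos [ 0.5673 -0.3002  0.0897] dist mm 12 F [ 0.2 -0.2  0.7] w -0.0001 q7 0.65
[149.1873884   -0.62364132]
```

Request:
servo_tool([
  [[-1, 0, -0.04, 0.2, 0, 0, 0], [-1, 0, -0.04, 0.37, 0, 0, 0], [-1, 0, -0.04, 0.37, 0, 0, 0], [-1, 0.3, -0.04, 0.37, 0, 0, 0], [-1, 0.6, -0.04, 0.37, 0, 0, 0], [-1, 1, -0.04, 0.37, 0, 0, 0], [-1, 1.4, -0.04, 0.37, 0, 0, 0], [-1, 1.8, -0.04, 0.37, 0, 0, 0], [-1, 2.2, -0.04, 0.37, 0, 0, 0], [-1, 2.6, -0.04, 0.37, 0, 0, 0], [-1, 3, -0.04, 0.37, 0, 0, 0], [-1, 3.4, -0.04, 0.37, 0, 0, 0]],
])

```text
time: 24.8
tool_pos: [0.5256, -0.207, 0.0783]
tool_rot: [0.552, 0.834, -0.001, 0.001]
contact_force: [0.8, -3.4, -1.2]
width: -0.0
grip_force: 1.6
```

Run:
```python
from h import *
go(*box(-.052,-.0017),.0785,23);print(inbox(get_obs()["tool_pos"])*1000)
```

```text
t 24.8 shift [ 3.3   0.03 -0.01] turn [ 0.     0.003 -0.001] pos [ 0.5256 -0.207   0.0783] dist mm 99 F [ 0.8 -3.4 -1.2] w -0.0 q7 0.52
[47.11940955 -2.65048975]
```

Request:
servo_tool([
  [[-1, 0.4, 0, 0, 0, 0, 0], [-1, 0.8, 0, 0, 0, 0, 0], [-1, 1.2, 0, 0, 0, 0, 0], [-1, 1.6, 0, 0, 0, 0, 0], [-1, 2, 0, 0, 0, 0, 0], [-1, 2.4, 0, 0, 0, 0, 0], [-1, 2.7, 0, 0, 0, 0, 0], [-1, 3, 0, 0, 0, 0, 0], [-1, 3.2, 0, 0, 0, 0, 0], [-1, 3.35, 0, 0, 0, 0, 0], [-1, 3.5, 0, 0, 0, 0, 0], [-1, 3.5, 0, 0, 0, 0, 0]],
])

```text
time: 25.8
tool_pos: [0.4867, -0.1145, 0.0783]
tool_rot: [0.553, 0.833, -0.001, 0.004]
contact_force: [3.1, -9.3, -3.8]
width: -0.0001
grip_force: 4.9
```

Run:
```python
from h import *
go(*box(-.052,-.0017),.0785,23);print(inbox(get_obs()["tool_pos"])*1000)
```

```text
t 25.8 shift [-0.04  0.02 -0.01] turn [ 0.002  0.008 -0.002] pos [ 0.4867 -0.1145  0.0783] dist mm 1 F [ 3.1 -9.3 -3.8] w -0.0001 q7 0.37
[-53.27153762  -2.3109826 ]
```

Request:
servo_tool([
  [[-1, 0.1, 0, 0, 0, 0, 0], [-1, 0.1, 0, 0, 0, 0, 0], [-1, -0.5, 0, 0, 0, 0, 0], [-1, -0.8, 0, 0, 0, 0, 0], [-1, -0.8, 0, -1, 0, 0, 0], [-1, -0.8, 0, -2.2, 0, 0, 0], [-1, -0.8, 0, -3.4, 0, 0, 0], [-1, -0.8, 0, -4.6, 0, 0, 0], [-1, -0.8, 0, -5.8, 0, 0, 0], [-1, -0.8, 0, -6.5, 0, 0, 0], [-1, -0.8, 0, -6.5, 0, 0, 0], [-1, -0.8, 0, -6.5, 0, 0, 0]],
])

```text
time: 26.8
tool_pos: [0.4953, -0.1306, 0.2741]
tool_rot: [0.551, 0.834, 0.001, 0.001]
contact_force: [0.6, -0.3, -1.1]
width: 0.0
grip_force: 0.0
```

Run:
```python
from h import *
for i in range(3):camera("wrist")
cp=camera_params("wrist");o=get_obs();p,d=camera("wrist");cv2.imwrite("pics/w8.png",p)
K=cp["camera_matrix"];vv,uu=np.mgrid[0:330,150:500]
r=np.stack([(uu-K[0,2])/K[0,0],(vv-K[1,2])/K[1,1],np.ones(uu.shape)],-1)*d[0:330,150:500,None]
P=(r.reshape(-1,3)-cp["t"])@cp["R"];P=P[d[0:330,150:500].ravel()>0]
a=np.radians(BY);D=P[:,:2]-BOX;X=(D[:,0]*np.cos(a)+D[:,1]*np.sin(a))*1000;Y=(-D[:,0]*np.sin(a)+D[:,1]*np.cos(a))*1000;Z=P[:,2]*1000
m=(abs(Z-83.5)<2)&(abs(Y)<38)&(X<-30)&(X>-100);print("batten x",m.sum(),np.percentile(X[m],[1,50,99]))
m=(abs(Z-74)<3)&(abs(Y)<38)&(X<-90);print("end wall x",np.percentile(X[m],[1,99]));print(o["contact_force"],o["time"])
```

```text
batten x 812 [-77.73002541 -72.11897875 -65.59447071]
end wall x [-205.44559805  -97.13036409]
[ 0.0428005   0.76536272 -0.47350091] 26.95
```

View pics/w8.png

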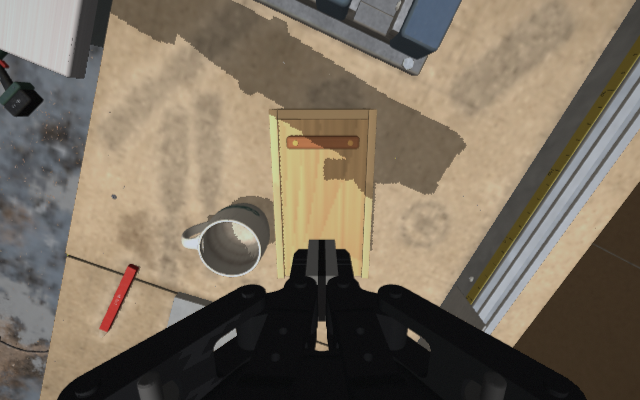

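```bash
python3 -c "
from cell import *
print(job_done())"
```

```text
the job is handed in; nothing more can be done
None
```

The plane is in the box between the ribs, let go, and the cover is pushed shut to its stop; the job was handed in at about 27 s and no verdict came back. On the first lowering the gripper's knuckles pressed on the box lips (about 64 N at the wrist), so I set the plane on the bench, regripped it higher and lowered it in cleanly.

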